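# Open the air valve of the welding press

### The arm

A 6-joint arm with a two-finger parallel gripper is mounted at the origin on the work surface. World frame = base frame: x ahead of the robot, y to its left, z up, the work surface at z = 0. Lengths are in mm, angles in rad, forces in N, time in s.
With the tool pointing down it reaches from about 350 to 925 mm from the base axis. Payload 6.4 kg.
Tool frame: the origin (TCP) lies between the finger pads; the fingertips stand 25 mm ahead of it and the grasp point (between the pads) lies 6 mm ahead of it; z points along the fingers, y is the line along which they close (so a half turn about z gives the same grasp; the last joint's range is limited). The gripper opens to 85 mm and grips with 20 to 120 N. Pads are 22 mm wide; open, the fingers measure 114 mm over their backs; the gripper's body (76 mm by 85 mm) begins 54 mm behind the grasp point. The pads swing forward as they close: fully open they stand 13 mm farther back than shut.
Start: joints at [-1.511, 0.245, 1.558, -0, 1.339, -0.174], TCP at [150.593, -632.326, 256.29] pointing down, gripper open.
Joint ranges: [-3.13, 3.13], [-1.02, 2.26], [0.13, 2.54], [-0.95, 4.09], [0.21, 2.88], [-2.74, 2.74]. Speed limits (rad/s): [2.57, 2.57, 3.14, 3.14, 3.14, 3.14].

### API

Orientations are given as a rotation vector (axis times angle).
In Python, from rig import manip, move_gripper, kin, observe, camera, job_done gives the robot as it stands. The module is installed in compiled form; this text tells all that it offers. Calls block until the motion is done:
- manip.move_pose(position, orientation): joint-space move of the TCP to a pose.
- manip.servo_line(position, rotation=None, speed=150): straight line of the TCP; rotation=None keeps the orientation; speed is the mean speed in mm/s.
- manip.goto_joints(angles): joint-space move.
- move_gripper(opening, f_grip=None): finger opening in mm; f_grip is the grip in N (None keeps the last); returns when the fingers have stopped.
- manip.dwell(seconds).
- kin.solve_ik(position, orientation): joint angles nearest the present ones, or None.
- observe(): the state.
- camera(name): name is "scene" or "top" or "wrist"; returns a dict with "color" (480x640x3 uint8, red, green, blue), "range_z" (480x640 float32, mm along the optical axis (not along the pixel's ray), 0 where there is no reading), "fovy" (degrees; the focal length in pixels is half the picture's height over the tangent of half this angle, whatever the lens; pixels are square), "cx", "cy" (the principal point, pixels), "R" (3x3) and "t" (3): a world point X has camera coordinates R X + t; the wrist camera has in their place "tool_from_camera" (4x4, takes a point from camera to tool coordinates, whose origin is the TCP and whose axes are the flange's). Camera axes: x right, y down, z forward; pixel columns grow to the right and rows downward; lengths in mm; the calibration is good to about 2 mm. The wrist camera is an equidistant fisheye: a pixel r from the principal point sees the ray r / f radians off the axis. A picture is of the moment at which its call begins: read the wrist's pose just before it.
A pose or a line that the arm cannot do raises manip.Unreachable and nothing moves.
- job_done(): hands the job in; it is judged then, once.
The state is a dict: "clock": time; "joints": joint angles; "dq": joint speeds; "tau": joint torques, N m; "tcp_pos": TCP position; "orientation": TCP orientation; "wrist_force": force on the tool from outside, world axes, zero at the start; "torque": the same for the moment, N m; "grip_width": finger opening in mm; "grip_force": force on a finger pad.
Only numpy, scipy, OpenCV 4.12 (cv2) and the standard library are available. Lean on these libraries where they do the work, as an engineer would, in place of code of your own. Each camera call takes 0.05 s, during which the arm holds its last target. There are 200 camera calls.

### The job

Two aluminium air blocks stand on the bench of a welding station, each with a black bar handle on a rising brass stem. Open fully the valve on the block that carries the round pressure gauge, turning its bar anticlockwise (seen from above) up to its stop while following it as it rises, then let go. Leave the valve on the other block shut.

Things in the scene. Friction and masses are not known exactly. Their poses are not given: they have to be found in the camera images.
- gauge_valve (a joint): Angle (rad) of the bar of the valve to open, on the block with the gauge. Anticlockwise from above is + and unscrews it: it rises 9.5 mm per rad. 0 = shut (bar nearly across the block), 1.4 = stop, fully open (80 degrees on, 13 mm higher, bar along the block). Starts at 0 to 0.25. Stiff (about 0.12 N m), stays where left.
- gauge_valve_grip (a point): On the stem axis, at the middle of the black bar (52 long, 14 wide, 24 mm tall); x along the bar, y across it, z up; turns and rises with it. 88 mm above the table when shut. Under the bar: 20 mm (shut) of bare 12 mm brass stem, then a bonnet 34 mm wide, top at 56 mm. The gauge, 54 mm wide, faces up on the same block, 115 mm from the stem, top at 80 mm.
- spare_valve (a joint): Angle (rad) of the bar of the other valve, to be left alone; same make: 0 = shut, 1.4 = fully open. Starts at 0 to 0.1.
- spare_valve_grip (a point): The same point on the other valve. Both blocks are fixed to the bench, aluminium, 200 x 60 x 42 mm, reaching 40 mm to one side of the stem and 160 mm to the other. In place of the gauge this one has only a small brass plug, 18 mm wide.
Things that resemble listed ones, but are neither listed nor needed, are in the scene too. Leave any pink look-alike of the part that bears spare_valve alone.

How it is judged:
By the outcome, as a careful person would: the job done as asked, in the order asked, and still so for the second after the job is handed in, with the robot touching nothing.
It also fails if it takes over 35 s, if anything falls off the work surface, if the arm or the gripper's body presses on something with over 40 N, if the wrist force passes 120 N, or if a joint passes its speed limit or range.

## Working session

There is one attempt and no reset: what is moved stays moved. The work goes in short steps, each a Python script; the robot and the scene stay as the last script left them, time stands still between calls to the robot, and variables do not carry over. Pictures are saved under pics/ and viewed, at most 10 in all, crops included, and the job is handed in when it is done.

```bash
mkdir -p pics; python3 - <<'E'
from rig import *
import numpy as np,cv2
for n in("top","scene"):
    c=camera(n); cv2.imwrite(f"pics/{n}.png",c["color"][:,:,::-1]); np.savez(n,**c)
    print(n,c["fovy"],c["cx"],c["cy"],c["R"],c["t"],(c["range_z"]>0).mean())
s=observe();print(s)
E
```

```text
top 44.689387273328926 328.3385271126857 236.30061381023452 [[-0.01311108 -0.99986443  0.00996122]
 [-0.99742678  0.01237559 -0.07061634]
 [ 0.07048349 -0.01086144 -0.99745381]] [3.12994489e-01 4.63271230e+02 9.88973951e+02] 0.995771484375
scene 48.53129338523671 313.65219363064 236.91467372068882 [[-0.883315    0.46875793  0.00453995]
 [ 0.40021577  0.75912803 -0.51337313]
 [-0.24409413 -0.45165323 -0.85815349]] [ 389.31581601 -153.46497481 1278.09063313] 0.9961263020833333
{'clock': 0.1, 'joints': array([-1.51111056e+00,  2.45774643e-01,  1.55891984e+00, -2.88697507e-05,
        1.33867650e+00, -1.74107889e-01]), 'dq': array([ 0.00079115, -0.00132015, -0.00487329, -0.00068802,  0.00104216,
        0.00151504]), 'tau': array([-6.57368628e-05, -4.30670178e+01, -3.27129793e+01, -9.89027126e-05,
        2.83724039e-03,  7.44855100e-06]), 'tcp_pos': array([ 150.5514785 , -631.84615596,  255.25610757]), 'orientation': array([-3.11838623e+00, -3.66209539e-01, -1.15610379e-04]), 'wrist_force': array([-0.25435566,  0.38952307,  0.02053359]), 'torque': array([-0.00797148,  0.0142545 , -0.00475683]), 'grip_force': 0.0, 'grip_width': 85.22064646829993}
```

View pics/top.png

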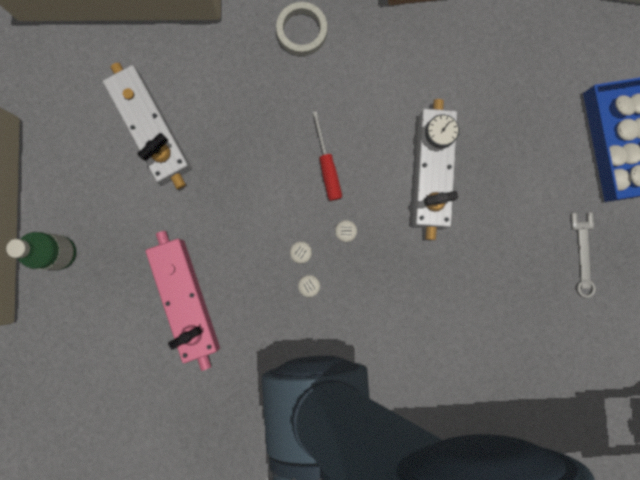

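View pics/scene.png

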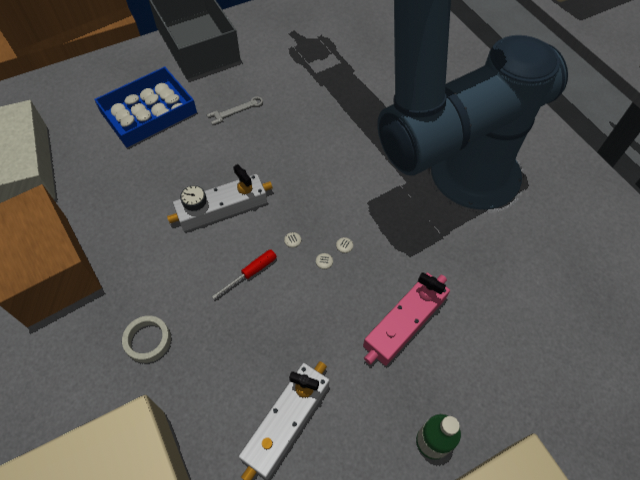

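The top view shows the gauge block with its gauge at (442,130) and its bar at about (440,199). The spare block's bar is at (153,148) and the pink look-alike is at (182,300). Next I measure the gauge block's bar.

```bash
cat > h.py <<'E'
import numpy as np,cv2
def pts(c):
    f=240/np.tan(np.radians(float(c["fovy"]))/2); v,u=np.mgrid[:480,:640]; z=c["range_z"].astype(float)
    P=np.stack([(u-c["cx"])/f*z,(v-c["cy"])/f*z,z],-1)
    return (P-c["t"])@c["R"]
def axis(xy):
    m,ev=cv2.PCACompute(xy.astype(np.float32),None); d=ev[0]; return m[0],np.degrees(np.arctan2(d[1],d[0])),np.ptp((xy-m)@ev.T,axis=0)
E
python3 - <<'E'
from h import *
for n in("top","scene"):
    c=dict(np.load(n+".npz")); W=pts(c); col=c["color"].astype(int)
    x,y,z=W[...,0],W[...,1],W[...,2]
    if n=="top":
        g=W[168,425]; u=W[130,442]; print("block pt",g,"gauge",u)
    roi=np.hypot(x-u[0],y-u[1])<170
    bar=roi&(col.max(2)<75)&(z>84)&(z<125)
    k,l,st,ce=cv2.connectedComponentsWithStats(bar.astype(np.uint8)); i=1+st[1:,4].argmax(); bar=l==i
    print(n,bar.sum(),axis(W[bar][:,:2]),np.percentile(z[bar],[5,50,95]))
    t=bar&(z>np.percentile(z[bar],50)-4);print(" top",axis(W[t][:,:2]),t.sum())
    blk=roi&(col.min(2)>110)&(abs(z-42)<7)&(np.ptp(col,axis=2)<30)
    print(" block",blk.sum(),cv2.minAreaRect(W[blk][:,:2].astype(np.float32)),axis(W[blk][:,:2]),np.median(z[blk]))
    gg=roi&(abs(z-80)<6)&(np.hypot(x-u[0],y-u[1])<40);print(" gauge",cv2.minEnclosingCircle(W[gg][:,:2].astype(np.float32)),np.median(z[gg]))
E
```

```text
block pt [ 575.70994184 -170.92324188   40.46070892] gauge [ 629.97427    -192.50402236   83.46583245]
top 282 (array([ 515.84546, -182.8533 ], dtype=float32), np.float32(100.86948), array([51.52329929, 15.19621371])) [ 92.0624384  100.52978492 103.42199549]
 top (array([ 516.3383 , -183.97568], dtype=float32), np.float32(100.26578), array([51.48516463, 15.03520446])) 260
 block 2605 ((576.9476318359375, -190.41476440429688), (60.979881286621094, 199.871826171875), 85.19231414794922) (array([ 562.80865, -187.60887], dtype=float32), np.float32(-3.5494232), array([200.21646433,  64.11647822])) 42.13412565149577
 gauge ((631.8848266601562, -194.9519805908203), 27.094947814941406) 78.81309939783998
scene 192 (array([ 519.0409 , -184.18523], dtype=float32), np.float32(100.457886), array([52.23147177, 17.82192294])) [ 86.29317536  99.74817622 103.94216382]
 top (array([ 518.36115, -186.25496], dtype=float32), np.float32(99.33965), array([52.30816691, 17.75706829])) 142
 block 1132 ((577.1080322265625, -192.9310760498047), (61.83555603027344, 200.0463409423828), 85.1313705444336) (array([ 573.68304, -189.24097], dtype=float32), np.float32(-4.4668036), array([200.1608832 ,  62.05891295])) 42.88808582157476
 gauge ((632.6353149414062, -197.96800231933594), 28.602128982543945) 79.56527330935464
```

```bash
cat >> h.py <<'E'
from scipy.spatial.transform import Rotation as Ro
def down(yaw): # tool z down, tool x at yaw (deg)
    a=np.radians(yaw)/2; return np.pi*np.array([np.cos(a),np.sin(a),0])
E
python3 - <<'E'
from rig import *
from h import *
for yaw in(100,180): print(yaw,kin.solve_ik([517,-185.3,105],down(yaw)))
manip.move_pose([517,-185.3,210],down(100)); move_gripper(50,60)
s=observe(); c=camera("wrist"); cv2.imwrite("pics/w.png",c["color"][:,:,::-1])
print(s["clock"],s["joints"],s["tcp_pos"],s["orientation"],s["grip_width"],s["wrist_force"],s["torque"])
f=240/np.tan(np.radians(c["fovy"])/2); v,u=np.mgrid[:480,:640]; du,dv=u-c["cx"],v-c["cy"]; r=np.hypot(du,dv)+1e-9; th=r/f
z=c["range_z"].astype(float); k=np.where(th<1.4,np.tan(th),0)*z/r
P=np.stack([du*k,dv*k,z],-1); T=np.array(c["tool_from_camera"])
W=(P@T[:3,:3].T+T[:3,3])@Ro.from_rotvec(s["orientation"]).as_matrix().T+s["tcp_pos"]
col=c["color"].astype(int); X,Y,Z=W[...,0],W[...,1],W[...,2]; roi=np.hypot(X-517,Y+185)<45
bar=roi&(col.max(2)<90)&(Z>84)&(Z<112)&(z>0)
print(bar.sum(),np.percentile(Z[bar],[5,50,95]),axis(W[bar][:,:2]))
t=bar&(Z>np.percentile(Z[bar],60)-5); print(t.sum(),axis(W[t][:,:2]),cv2.minAreaRect(W[t][:,:2].astype(np.float32)))
rb=np.abs(Z-42)<5; rb&=(col.min(2)>110)&(np.hypot(X-577,Y+191)<130)&(np.ptp(col,axis=2)<30); print(rb.sum(),cv2.minAreaRect(W[rb][:,:2].astype(np.float32)))
E
```

```text
100 [-5.50638976e-01  2.03093751e-01  1.91046226e+00 -4.44089210e-16
  1.02803665e+00 -7.25171902e-01]
180 [-0.55063898  0.20309375  1.91046226  0.          1.02803665 -2.1214353 ]
2.625 [-5.50900877e-01  5.72926799e-02  1.85608836e+00 -8.78870222e-06
  1.22828781e+00 -7.25163344e-01] [ 516.94385947 -185.4329587   209.98526778] [-2.01965103e+00 -2.40627267e+00  3.04365737e-05] 49.73888610624189 [-0.56989405  0.28883952  0.58863687] [0.04250564 0.0331917  0.0150801 ]
1727 [ 95.11600526  99.87563464 101.08950068] (array([ 516.8135, -182.9251], dtype=float32), np.float32(100.319885), array([50.844464  , 17.28022938]))
1641 (array([ 516.9909 , -183.80827], dtype=float32), np.float32(100.320076), array([50.82910126, 16.87320601])) ((517.071533203125, -185.32089233398438), (16.827754974365234, 50.78092956542969), 9.167181968688965)
10112 ((577.060302734375, -191.08444213867188), (60.917823791503906, 199.7861785888672), 85.47760009765625)
```

View pics/w.png

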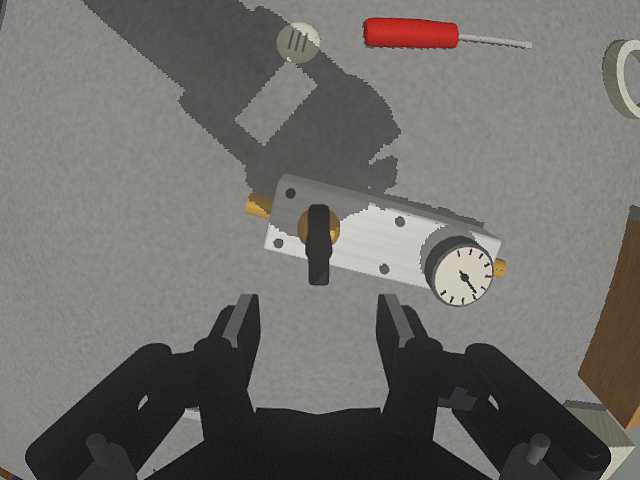

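The wrist view agrees: the bar at (318,245) lies between the fingers, which stand at columns 250 and 385, and the gauge is at (463,272), clear of them. Now I descend and grip.

```bash
python3 - <<'E'
from rig import *
from h import *
np.set_printoptions(precision=2,suppress=True)
manip.servo_line([517,-185.4,95],speed=100)
s=observe();print(s["clock"],s["wrist_force"]); 
move_gripper(5,60); s=observe();print(s["clock"],s["grip_width"],s["grip_force"],s["wrist_force"],s["torque"],s["tcp_pos"])
c=np.array([517,-185.4]);
for d in range(10,51,10):
    manip.servo_line([*c,95+9.5*np.radians(d)],down(100.2+d),speed=4)
    s=observe();print(d,round(s["clock"],2),s["grip_width"],s["grip_force"],s["wrist_force"],s["torque"],s["tcp_pos"])
    if np.linalg.norm(s["wrist_force"])>50: break
E
```

```text
3.975 [-0.51  0.12  0.09]
4.3917 13.372223295497136 60.09904146194458 [0.83 0.39 2.29] [0.11 0.06 0.  ] [ 517.34 -185.52   95.56]
10 4.96 12.864754388533214 60.47004818916321 [-1.22  0.49  6.41] [ 0.15  0.12 -0.04] [ 517.3  -185.57   97.15]
20 5.53 12.782002890249958 60.55191993713379 [-1.26  0.6   5.86] [ 0.05  0.25 -0.1 ] [ 517.2  -185.59   98.77]
30 6.09 12.8667722351031 60.574246644973755 [-1.38 -0.24  5.46] [ 0.08  0.22 -0.02] [ 517.17 -185.64  100.47]
40 6.66 12.716827344197181 60.59076905250549 [-1.43 -0.22  6.41] [ 0.05  0.32 -0.05] [ 517.11 -185.71  102.13]
50 7.22 13.555033497993833 60.599520206451416 [-1.91 -0.05  5.46] [ 0.06  0.36 -0.11] [ 517.07 -185.79  103.79]
```

```bash
python3 - <<'E'
from rig import *
from h import *
np.set_printoptions(precision=2,suppress=True)
c=np.array([517,-185.4]);
for d in(60,66,70,72,74,76,78,80,82,84):
    manip.servo_line([*c,95+9.5*np.radians(min(d,76))],down(100.2+d),speed=3)
    s=observe();v=s["orientation"];print(d,round(s["clock"],2),s["grip_width"],s["wrist_force"],s["torque"],s["tcp_pos"],np.degrees(2*np.arctan2(v[1],v[0]))%360)
    if np.linalg.norm(s["wrist_force"])>50 or abs(s["torque"][2])>1.2: break
E
```

```text
60 7.92 12.97795337389033 [-2.59 -0.54  5.66] [-0.04  0.37 -0.16] [ 517.05 -185.84  105.43] 160.15370297926654
66 8.41 13.066468198873507 [-2.01 -1.79  7.1 ] [-0.07  0.35 -0.13] [ 517.03 -185.89  106.46] 166.16395140344852
70 8.78 13.036756114818267 [-3.71 -0.5   6.54] [-0.13  0.45 -0.09] [ 517.02 -185.93  107.13] 170.16621642638924
72 9.04 12.990111485773545 [-2.22 -0.54  5.94] [-0.08  0.35 -0.04] [ 517.04 -185.91  107.46] 172.17173391495294
74 9.3 13.427474495226049 [-1.79 -0.74  5.54] [-0.17  0.39 -0.01] [ 517.02 -185.93  107.78] 174.1722784278583
76 9.56 13.032982514409422 [-1.85 -0.99  5.24] [-0.19  0.39 -0.29] [ 517.02 -185.95  108.06] 176.1168425898274
78 9.81 13.28373988136124 [-2.5  -1.01  7.22] [-0.19  0.45 -0.83] [ 517.03 -185.98  108.14] 177.99513973300037
80 10.06 13.000634434229548 [-2.82 -0.39  7.58] [-0.22  0.57 -1.31] [ 517.07 -186.    108.23] 179.89304924851385
```

```bash
python3 - <<'E'
from rig import *
from h import *
move_gripper(45); p=observe()["tcp_pos"]
manip.servo_line([p[0],p[1],220],speed=100)
s=observe(); c=camera("wrist"); cv2.imwrite("pics/w2.png",c["color"][:,:,::-1])
f=240/np.tan(np.radians(c["fovy"])/2); v,u=np.mgrid[:480,:640]; du,dv=u-c["cx"],v-c["cy"]; r=np.hypot(du,dv)+1e-9; th=r/f
z=c["range_z"].astype(float); k=np.where(th<1.4,np.tan(th),0)*z/r
P=np.stack([du*k,dv*k,z],-1); T=np.array(c["tool_from_camera"])
W=(P@T[:3,:3].T+T[:3,3])@Ro.from_rotvec(s["orientation"]).as_matrix().T+s["tcp_pos"]
col=c["color"].astype(int); X,Y,Z=W[...,0],W[...,1],W[...,2]
bar=(np.hypot(X-517,Y+185)<45)&(col.max(2)<90)&(Z>95)&(Z<125)
t=bar&(Z>np.percentile(Z[bar],60)-4);print(s["clock"],s["wrist_force"],np.median(Z[t]),axis(W[t][:,:2]),cv2.minAreaRect(W[t][:,:2].astype(np.float32)))
E
```

```text
11.7417 [-0.07564901 -0.22718543  0.22799067] 112.71116322426666 (array([ 515.17004, -186.00677], dtype=float32), np.float32(-4.5424914), array([50.86770655, 17.03205171])) ((516.4971923828125, -185.9348907470703), (16.675209045410156, 50.90325927734375), 89.45305633544922)
```

View pics/w2.png

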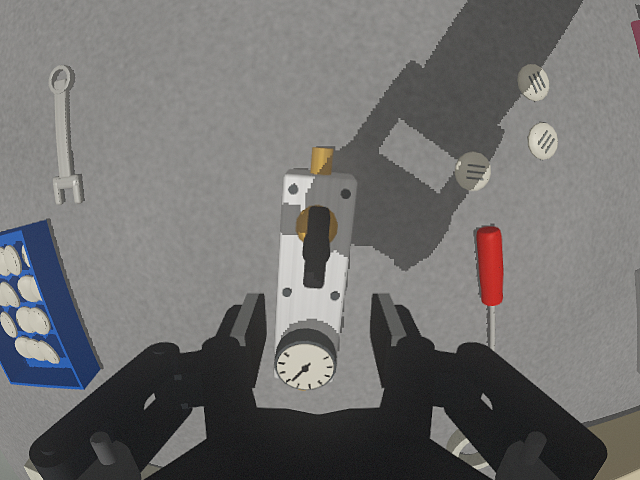

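The bar at (316,245) now lies along the block at -4.5°, the same as the block axis. Its top is about 113 mm high, as expected for fully open, and the gripper is clear, so I hand in the job.

```bash
python3 -c "
from rig import *
print(job_done())"
```

```text
the job is handed in; nothing more can be done
None
```

The valve on the gauge block is turned fully open to its stop and released; I left the other valve alone and handed the job in at about 12 s on the robot's clock.

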